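# Strainer basket off its hook and into the keyed pot

## Task

Take the steel strainer basket down from its hook and seat it in the round opening of the steeping pot's cover, so that its red key drops into the opening's notch and its rim lies flat on the cover all round. The cover has been left turned somewhat, so feel for the notch without forcing the basket. Leave the three ink jars where they stand, and let go of the basket.

Things in the scene. Friction and masses are not known exactly. Their poses are not given: they have to be found in the camera images.
- basket: Loose steel strainer basket, 0.17 to 0.35 kg, hanging upright on the hook. Origin: centre of its underside, z up. Round cup 62 mm high, outer radius 30 mm, tapering to 26 mm in the lowest 8 mm. Flat rim flange, radius 45 mm, underside 60 mm above the origin. A bail (8 mm round bar) arches over it in its y-z plane, from y = +-36 mm on the flange.
- basket_key (a point): Foot of the basket's red key, a 10 mm wide rib on the cup's outside at the basket's -x side, reaching out to 38 mm from the axis. It runs from 30 mm above the basket's origin (this point, 33 mm out) up to the flange. Axes as the basket's.
- basket_grip (a point): Point on the basket's axis, 138 mm above its origin, in the square black grip on the bail's peak: 16 x 16 mm, sides along x and y, from 111 to 151 mm above the origin. A good place for the TCP, tool pointing down, fingers closing along the basket's y (clear of the hook).
- hook: Fixed hook stand: wooden foot, dark post 14 mm thick, 95 mm behind the hook's valley, top 244 mm above the table. Origin: on the table right below the valley. The hook, an 8 mm round bar, points to the stand's -x and turns up at its end: tip 22 mm in front of the valley and 16 mm higher.
- hook_valley (a point): Top of the hook's bar at its lowest point, 244 mm above the table, where the bail's middle rests (bail underside 104 mm above the basket's origin); axes as the stand's. To come off, the basket must rise at least 20 mm, then move 70 mm or more along the stand's -x.
- pot: Fixed round dark steel pot, outer radius 85 mm, 120 mm high with its cover; ear handles at its +y and -y reach 110 mm from the axis. Origin: centre of its underside. The flat cover, 6 mm thick, stiff, staying as it is, has a round central opening of radius 32 mm edged in green, with one notch 17 mm wide reaching 45 mm from the axis.
- pot_mouth (a point): Centre of the opening, at the cover's top face; axes as the pot's. The notch lies to the pot's -x, but turned up to 0.6 rad either way about z: not reported, to be seen or felt. The cup's lowest 30 mm go in at any turn; then the key rests on the cover unless within 0.1 rad of the notch. There it goes 30 mm deeper, flange on cover, basket origin 60 mm above the pot's.
- jar0: Loose full ink jar with silver lid, radius 29 mm, 68 mm high; origin: centre of its underside. To be left alone.
- jar1: Loose full ink jar with silver lid, radius 29 mm, 68 mm high; origin: centre of its underside. To be left alone.
- jar2: Loose full ink jar with silver lid, radius 29 mm, 68 mm high; origin: centre of its underside. To be left alone.
Things that resemble listed ones, but are neither listed nor needed, are in the scene too. What is meant by the basket is not purple, and is the smaller of those in its own colour.

How it is judged:
On the way:
1. the basket is lifted off the hook and carried clear of it (horizontal distance between basket and hook above 0.07 m and height (world z) of basket above 0.08 m and contact force between basket and hook below 0.1 N), for 0.1 s.
At the end, for the whole second after the job is handed in: The basket sits in the pot's opening with its key in the notch: axes within 6 mm, its origin 60 mm (+-4) above the pot's, upright within 0.07 rad, at rest and released (horizontal distance between basket and pot below 0.006 m and z of basket in the frame of pot between 0.056 and 0.064 m and angle between basket's own z axis and vertical below 0.07 rad and linear speed of basket below 0.02 m/s); the robot touches nothing.
It fails at once if the basket is forced against the pot with more than 60 N (contact force between basket and pot above 60 N).
It fails at once if an ink jar is shifted by more than 20 mm (distance of any of jar0, jar1, jar2 from where it was at the start of the episode above 0.02 m).
It also fails if it takes over 54 s, if anything falls off the work surface, if the arm or the gripper's body presses on something with over 40 N, if the wrist force passes 120 N, or if a joint passes its speed limit or range.

## Robot

A 6-joint arm with a two-finger parallel gripper is mounted at the origin on the work surface. World frame = base frame: x ahead of the robot, y to its left, z up, the work surface at z = 0. Lengths are in m, angles in rad, forces in N, time in s.
With the tool pointing down it reaches from about 0.375 to 0.9 m from the base axis. Payload 3.1 kg.
Tool frame: the origin (TCP) lies between the finger pads, 19 mm behind the fingertips; this is the grasp point; z points along the fingers, y is the line along which they close (so a half turn about z gives the same grasp; the last joint's range is limited). The gripper opens to 85 mm and grips with 20 to 120 N. Pads are 22 mm wide; open, the fingers measure 114 mm over their backs; the gripper's body (76 mm by 85 mm) begins 54 mm behind the grasp point. The pads swing forward as they close: fully open they stand 13 mm farther back than shut.
Start: joints at [-1.49, 0.527, 1.433, -0, 1.181, -0.178], TCP at [0.161, -0.604, 0.25] pointing down, gripper open.
Joint ranges: [-3.08, 3.08], [-0.75, 2.2], [0.22, 2.44], [-1.43, 4.57], [0, 2.65], [-2.85, 2.85]. Speed limits (rad/s): [2.79, 2.79, 3.14, 3.14, 3.14, 3.14].

## Interface

Orientations are given as a unit quaternion [x, y, z, w].
In Python, from station import * gives the robot as it stands.
- The arm moves only by the shell command python3 -m jog 'ROWS' [OPENING] [FORCE]. ROWS is a JSON object of lists of equal length, an entry for each row: "linear": the shift along the world's x, y, z in mm, a list of three; "turn": the turn about the world's z in units of 5 degrees (1.0 is 5 degrees). A call has 1 to 12 rows; each row shifts and turns the commanded pose from where the row before left it; what a row does not reach is not made up. A row lasts 1/8 s, in which the tool goes at most 62.5 mm and 10.7 degrees, less where a joint would pass 70% of its speed; a pose out of reach is approached as far as the arm can. A call is refused whole if a number of a shift passes 62.5 or a number of a turn 1, either way. A call with a gripper value outside its range is refused whole. OPENING is the opening, from 0 (shut) to 1 (fully open), set as the call begins (- or left out, the last holds). The fingers move at their own pace and stop on an object; FORCE is the grip in N (left out, the last holds). Time passes only in rows, so rows that do not move let the fingers close. It gives the time, the measured TCP pose, the force, the opening and the grip force at its end, in the units of the state.
- sense(): the state, without advancing time (a new reading comes with each control period).
- snapshot(name): name is "scene" or "top"; returns the picture (480x640x3 uint8, red, green, blue); there is no depth.
- get_calibration(name): a dict with "fx", "fy", "cx", "cy" (pixels), "dist_coeffs" ([k1, k2, p1, p2, k3] as OpenCV has them; the pictures are not rectified), "world_to_cam" (4x4, takes a point from world to camera coordinates). Camera axes: x right, y down, z forward; pixel columns grow to the right and rows downward; lengths in m; the calibration is good to about 2 mm. A picture is of the moment at which its call begins. get_calibration takes no time and is no camera call.
- sign_off(): hands the job in; it is judged then, once.
The state is a dict: "t": time; "q": joint angles; "qd": joint speeds; "tau": joint torques, N m; "tcp_pos": TCP position; "tool_rot": TCP orientation; "force": force on the tool from outside, world axes, zero at the start; "ft_torque": the same for the moment, N m; "finger_gap": opening from 0.0 (shut) to 1.0 (fully open); "gripper_force": force on a finger pad.
Only numpy, scipy, OpenCV 4.12 (cv2) and the standard library are available. Lean on these libraries where they do the work, as an engineer would, in place of code of your own. Each camera call takes 0.05 s, during which the arm holds its last target. There are 200 camera calls.

## Working session

There is one attempt and no reset: what is moved stays moved. The work goes in short steps, Python scripts to look and compute and a shell command to move; the robot and the scene stay as the last step left them, time stands still between calls to the robot, and variables do not carry over. Pictures are saved under pics/ and viewed, at most 10 in all, crops included, and the job is handed in when it is done.

```bash
mkdir -p pics
cat > h.py <<'E'
from station import *
import cv2, numpy as np
def snap(n,f=None):
    im=cv2.cvtColor(np.asarray(snapshot(n)),cv2.COLOR_RGB2BGR)
    if f: cv2.imwrite('pics/'+f,im)
    return im
def ray(n,uv):
    c=get_calibration(n);K=np.array([[c['fx'],0,c['cx']],[0,c['fy'],c['cy']],[0,0,1.]])
    p=cv2.undistortPoints(np.array(uv,float).reshape(-1,1,2),K,np.array(c['dist_coeffs'],float)).reshape(-1,2)
    T=np.array(c['world_to_cam']);R=T[:3,:3];o=-R.T@T[:3,3]
    d=np.c_[p,np.ones(len(p))]@R
    return o,d
def onz(n,uv,z):
    o,d=ray(n,uv);return o+d*((z-o[2])/d[:,2])[:,None]
def tri(uv1,uv2):
    o1,d1=ray('scene',uv1);o2,d2=ray('top',uv2);d1,d2=d1[0],d2[0]
    s=np.linalg.lstsq(np.c_[d1,-d2],o2-o1,rcond=None)[0]
    a,b=o1+s[0]*d1,o2+s[1]*d2
    return (a+b)/2,np.linalg.norm(a-b)
def proj(n,P):
    c=get_calibration(n);K=np.array([[c['fx'],0,c['cx']],[0,c['fy'],c['cy']],[0,0,1.]]);T=np.array(c['world_to_cam'])
    return cv2.projectPoints(np.array(P,float).reshape(-1,1,3),cv2.Rodrigues(T[:3,:3])[0],T[:3,3],K,np.array(c['dist_coeffs'],float))[0].reshape(-1,2)
E
python3 - <<'E'
from h import *
snap('scene','s0.png');snap('top','t0.png')
for n in('scene','top'):
    c=get_calibration(n);T=np.array(c['world_to_cam']);print(n,-T[:3,:3].T@T[:3,3],T[2,:3],c['fx'])
E
```

```text
scene [ 0.95617395 -0.6288765   0.86107324] [-0.4404953   0.64121987 -0.6283319 ] 520.4128432506083
top [0.36412372 0.07294868 1.60162529] [ 0.07883892 -0.00916948 -0.9968452 ] 623.1829599123214
```

View pics/s0.png

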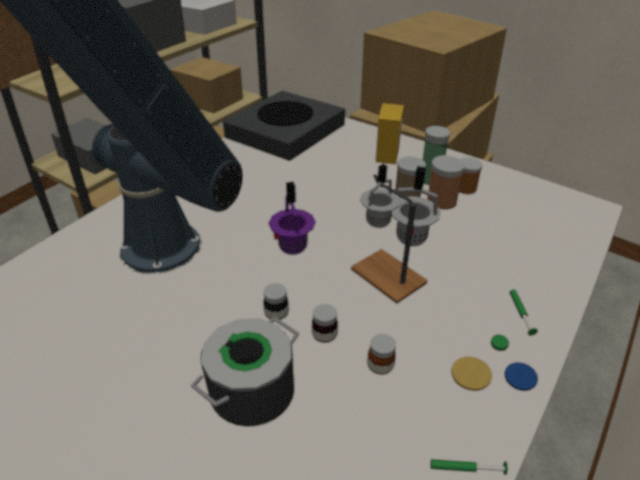

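View pics/t0.png

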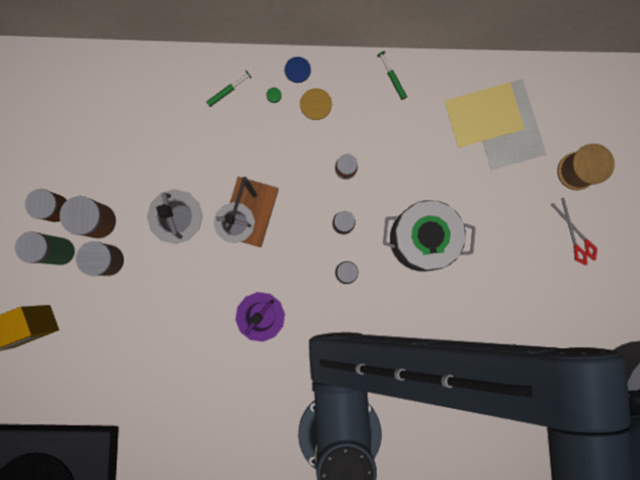

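Top view: the steel baskets are at (235,222), at the hook stand, and at (175,216), which is larger and stands free. A purple one is at (260,316). By description, the one meant is the smaller steel one at (235,222). In the scene view that is the one at (380,203) with its grip at (382,172). The pot is at (430,236) in the top view, and the jars are at (346,166), (344,222) and (347,272). I'll confirm the basket in an enlarged crop.

Run:
```python
import cv2,numpy as np
s=cv2.imread('pics/s0.png');t=cv2.imread('pics/t0.png')
f=lambda im,x,y,w,h,W,H:cv2.resize(im[y:y+h,x:x+w],(W,H),interpolation=cv2.INTER_CUBIC)
a=f(s,340,150,120,150,400,500)
b=f(t,205,170,80,80,350,350);c=f(t,380,190,100,100,350,350)
out=np.zeros((600,800,3),np.uint8);out[:500,:400]=a;out[:300,410:710]=cv2.resize(b,(300,300));out[300:,410:710]=cv2.resize(c,(300,300))
out=np.clip(out*1.5,0,255).astype(np.uint8)
cv2.imwrite('pics/c0.png',out)
```

```text
(no output)
```

View pics/c0.png

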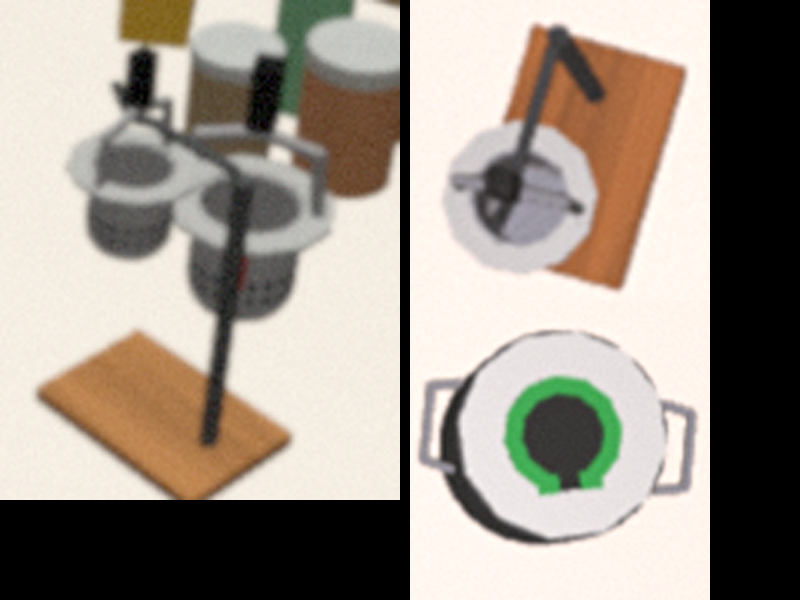

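The crop confirms it. The left steel basket, grip at scene (383,166) and top (230,218), hangs on the hook bar and is the smaller of the two. The right one is bigger and stands free. The notch shows at the lower side of the green ring, at about top (433,251). Next I measure both.

Run:
```python
from h import *
s=cv2.imread('pics/s0.png');t=cv2.imread('pics/t0.png')
g=lambda P:np.round(P,4).tolist()
# pot: cover circle + green ring
hsv=cv2.cvtColor(t,cv2.COLOR_BGR2HSV)
gm=cv2.inRange(hsv,(45,90,50),(85,255,255));gm[:, :380]=0;gm[:, 480:]=0;gm[:190]=0;gm[290:]=0
def fit(P):
    A=np.c_[2*P[:,:2],np.ones(len(P))];x=np.linalg.lstsq(A,(P[:,:2]**2).sum(1),rcond=None)[0];return x[:2],np.sqrt(x[2]+x[0]**2+x[1]**2)
dm=((t.max(2)<75)).astype(np.uint8)*255
n,l,st,ce=cv2.connectedComponentsWithStats(dm[200:270,400:465])
k=l[35,32];ys,xs=np.where(l==k);print('hole area',st[k])
W=onz('top',np.c_[xs+400,ys+200],.12)
P=onz('top',np.argwhere(gm)[:,::-1],.12)
c0=P[:,:2].mean(0)
# opening: iterate outer green edge
cn=max(cv2.findContours(gm,cv2.RETR_EXTERNAL,cv2.CHAIN_APPROX_NONE)[0],key=len)[:,0]
Q=onz('top',cn,.12)
for _ in range(6):
    c,r=fit(Q if _==0 else Q[ok]);e=np.abs(np.hypot(*(Q[:,:2]-c).T)-r);ok=e<.003
print('green outer',g(c),r,ok.sum(),len(Q))
d=W[:,:2]-c;rr=np.hypot(*d.T);m=rr>.0335;print('notch px',m.sum(),'angle',np.degrees(np.arctan2(*d[m].mean(0)[::-1])),'max r',rr.max())
m2=rr<.03; c2=W[m2][:,:2].mean(0);print('hole centre',g(c2))
# white cover
wm=cv2.inRange(hsv,(0,0,95),(180,60,255))
# basket flange
pts=np.float64([[205+(x-410)/3.75,170+y/3.75] for x,y in [(503,180),(455,183),(578,208),(557,33),(522,165),(600,98)]])
print('grip top z.291',g(onz('top',pts[:1],.291)));print('bail ends z~.205/.24',g(onz('top',pts[1:3],.225)))
print('post top',g(onz('top',pts[3:4],.244)),'hook pt',g(onz('top',pts[4:5],.244)),'foot',g(onz('top',pts[5:6],.01)))
print('tri grip',tri([382.9,165.6],pts[:1]))
print('jars',g(onz('top',[[346,161],[344,219],[347,270]],.068)))
# grip blob in both
for n,im,b in(('scene',s,(370,160,395,192)),('top',t,(220,205,245,232))):
    x0,y0,x1,y1=b;m=(im[y0:y1,x0:x1].max(2)<45).astype(np.uint8)
    N,l,st,ce=cv2.connectedComponentsWithStats(m)
    for i in range(1,N):
        if st[i,4]>15:print(n,st[i]+[x0,y0,0,0,0],ce[i]+[x0,y0])
```

```text
hole area [ 18  21  27  32 597]
green outer [0.4984, -0.2039] 0.04452976930126897 100 181
notch px 29 angle -170.3808257826709 max r 0.043679011413722844
hole centre [0.4984, -0.2039]
grip top z.291 [[0.5069, 0.2527, 0.291]]
bail ends z~.205/.24 [[0.5115, 0.2899, 0.225], [0.4986, 0.2169, 0.225]]
post top [[0.5994, 0.2307, 0.244]] hook pt [[0.5211, 0.2484, 0.244]] foot [[0.5958, 0.2269, 0.01]]
tri grip (array([0.50642129, 0.25216707, 0.29407791]), np.float64(0.0002935483410531531))
jars [[0.6816, -0.0007, 0.068], [0.5361, 0.0011, 0.068], [0.4102, -0.009, 0.068]]
scene [377 165   9  18 111] [381.63963964 173.92792793]
top [225 214  10  16  82] [229.47560976 219.46341463]
```

```bash
python3 - <<'E'
from h import *
from scipy.spatial.transform import Rotation as R
s=sense();print(s['t'],s['tcp_pos'],s['finger_gap']);print(R.from_quat(s['tool_rot']).as_matrix().round(3))
E
python3 -m jog '{"linear":[[20,20,20],[40,30,20],[40,30,20],[40,35,20],[40,40,20],[35,45,0],[35,50,0],[30,50,0],[20,50,0],[15,50,0],[15,50,0],[10,50,0]],"turn":[0,0,0,0,0,0,0,0,0,0,0,0]}' 1
```

```text
0.1 [ 0.16055253 -0.60340371  0.24912219] 0.9995607670603412
[[ 0.966  0.257 -0.   ]
 [ 0.257 -0.966  0.002]
 [ 0.    -0.002 -1.   ]]
t: 1.6
tcp_pos: [0.5008, -0.1022, 0.3496]
tool_rot: [0.992, 0.13, -0.0, -0.0]
force: [1.0, 0.1, 0.8]
finger_gap: 1.0
gripper_force: 0.0
```

```bash
python3 -m jog '{"linear":[[1,50,0],[1,50,0],[1,50,0],[1,50,0],[1,50,0],[1,50,0],[0,35,0],[0,19,0],[0,0,0],[0,0,0]],"turn":[-0.8,-0.8,-0.8,-0.8,-0.8,-0.7,-0.7,0,0,0]}' 0.6
python3 - <<'E'
from h import *
s=snap('scene');t=snap('top')
z=np.zeros((480,800,3),np.uint8)
a=cv2.resize(s[100:240,320:460],(400,400),interpolation=2);b=cv2.resize(t[160:280,180:300],(400,400),interpolation=2)
z[:400,:400]=a;z[:400,400:]=b
cv2.imwrite('pics/c1.png',np.clip(z*1.5,0,255).astype(np.uint8))
print(sense()['tcp_pos'],sense()['tool_rot'])
E
```

```text
t: 2.85
tcp_pos: [0.5066, 0.2488, 0.3498]
tool_rot: [0.994, -0.106, -0.0, 0.0]
force: [0.2, 0.7, -0.8]
finger_gap: 0.602
gripper_force: 0.0
[0.50676198 0.24867306 0.35002349] [ 9.94339960e-01 -1.06244865e-01 -4.15012073e-05  2.67645626e-04]
```

View pics/c1.png

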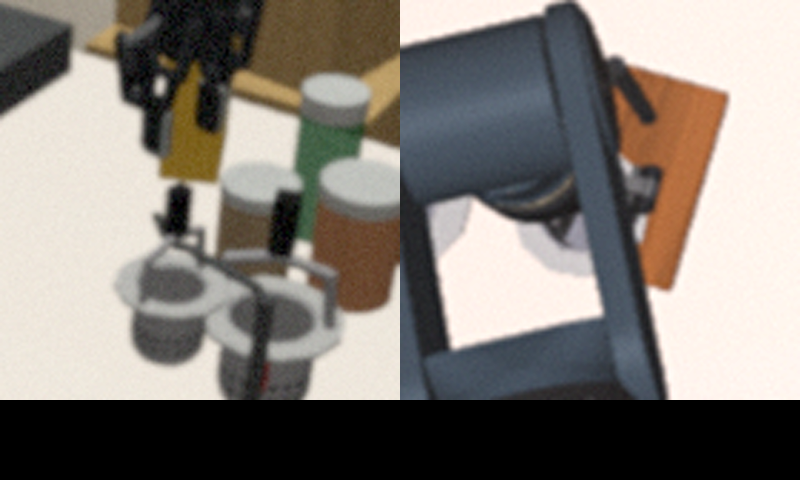

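The gripper is centred above the grip: fingertip midpoint at (183,137) in the crop, grip top at (180,188). I descend and close.

```bash
python3 -m jog '{"linear":[[0,4,-15],[0,0,-20],[0,0,-20],[0,0,-12],[0,0,-5],[0,0,0]],"turn":[0,0,0,0,0,0]}' 0.6 && python3 -m jog '{"linear":[[0,0,0],[0,0,0],[0,0,0],[0,0,0],[0,0,0],[0,0,0]],"turn":[0,0,0,0,0,0]}' 0 60
```

```text
t: 3.7
tcp_pos: [0.5067, 0.254, 0.2779]
tool_rot: [0.994, -0.106, -0.0, 0.0]
force: [0.1, 0.4, -0.5]
finger_gap: 0.597
gripper_force: 0.0
t: 4.45
tcp_pos: [0.5075, 0.2547, 0.279]
tool_rot: [0.994, -0.106, 0.001, -0.001]
force: [1.5, 3.4, 5.5]
finger_gap: 0.178
gripper_force: 59.7
```

```bash
python3 -m jog '{"linear":[[0,0,6],[0,0,10],[0,0,12],[0,0,10],[0,0,0],[-10,2,0],[-20,4,0],[-25,4,0],[-25,4,0],[-15,1,0],[0,0,0],[0,0,0]],"turn":[0,0,0,0,0,0,0,0,0,0,0,0]}' 0 60
python3 - <<'E'
from h import *
s=snap('scene');t=snap('top')
z=np.zeros((400,800,3),np.uint8)
z[:,:400]=cv2.resize(s[100:260,300:460],(400,400),interpolation=2);z[:,400:]=cv2.resize(t[160:300,170:310],(400,400),interpolation=2)
cv2.imwrite('pics/c2.png',np.clip(z*1.5,0,255).astype(np.uint8))
E
```

```text
t: 5.95
tcp_pos: [0.4113, 0.2694, 0.3172]
tool_rot: [0.994, -0.105, 0.001, -0.001]
force: [0.1, 0.9, -0.4]
finger_gap: 0.001
gripper_force: 0.0
```

View pics/c2.png

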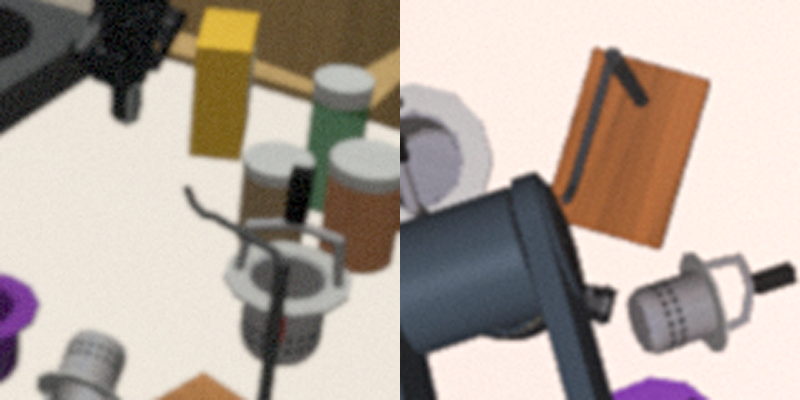

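The basket slipped out of the fingers: it lies on its side at top crop (690,300) and the gripper is empty. I let it settle and look again to plan a recovery.

```bash
python3 -m jog '{"linear":[[0,10,30],[0,20,30],[0,20,30],[0,0,0],[0,0,0],[0,0,0],[0,0,0],[0,0,0]],"turn":[0,0,0,0,0,0,0,0]}' 0.6 60
python3 - <<'E'
from h import *
s=snap('scene','s3.png');t=snap('top','t3.png')
z=np.zeros((400,800,3),np.uint8)
z[:,:400]=cv2.resize(s[180:340,240:400],(400,400),interpolation=2);z[:,400:]=cv2.resize(t[210:350,220:360],(400,400),interpolation=2)
cv2.imwrite('pics/c3.png',np.clip(z*1.5,0,255).astype(np.uint8))
E
```

```text
t: 7.05
tcp_pos: [0.4115, 0.3187, 0.4055]
tool_rot: [0.994, -0.106, -0.0, 0.0]
force: [0.6, 1.2, -0.5]
finger_gap: 0.6
gripper_force: 0.0
```

View pics/c3.png

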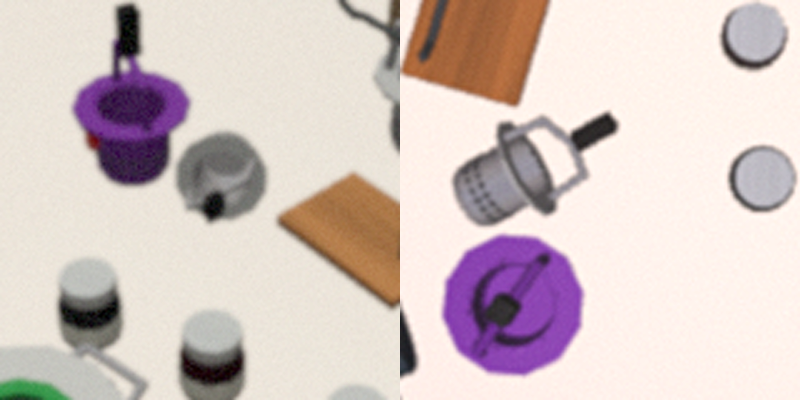

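The basket came to rest on its side beside the purple one: grip at scene (325,262) and top (288,255), cup bottom towards top (245,279), bail plane roughly flat, key underneath. The cause was my 38 mm lift. There is only 34 mm of room between rim and hook bar, so the rim hit the bar. To recover, I grip the black grip lightly across its axis, lift so the basket swings upright, stand it on the table, and regrip.

Run:
```python
from h import *
s=cv2.imread('pics/s3.png');t=cv2.imread('pics/t3.png')
def blob(im,b,th=45):
    x0,y0,x1,y1=b;m=(im[y0:y1,x0:x1].max(2)<th).astype(np.uint8)
    N,l,st,ce=cv2.connectedComponentsWithStats(m);i=1+np.argmax(st[1:,4]);print(st[i]);
    ys,xs=np.where(l==i);print(cv2.minAreaRect(np.c_[xs+x0,ys+y0].astype(np.float32)));return ce[i]+[x0,y0]
a=blob(s,(310,245,345,275));b=blob(t,(275,245,302,270))
p,e=tri(a,b);print('grip centre',p,e)
u=onz('top',[[281.4,259.5],[295,251.5]],p[2]);print(u)
d=u[1]-u[0];print('axis deg',np.degrees(np.arctan2(d[1],d[0])))
cup=onz('top',[[246,278.5]],.035);d=p-cup[0];print('cup',cup,'axis2',np.degrees(np.arctan2(d[1],d[0])),np.hypot(*d[:2]))
# purple grip top
print('purple',tri([291.5,184.5],[255,318]))
```

```text
[11 12  9 10 65]
((324.95001220703125, 261.8500061035156), (8.538147926330566, 8.221921920776367), 71.56504821777344)
[ 5  6 15 11 84]
((287.17694091796875, 255.6846160888672), (5.581562519073486, 14.7601318359375), 60.2551155090332)
grip centre [0.43947573 0.13731293 0.06811016] 0.005334924029248687
[[0.43188929 0.15295286 0.06811016]
 [0.4524421  0.1200809  0.06811016]]
axis deg -57.984805142399956
cup [[0.38354167 0.24178579 0.035     ]] axis2 -61.83570670067999 0.1185040080654356
purple (array([0.29356121, 0.20111668, 0.19454169]), np.float64(0.0009262346760521667))
```

```bash
python3 -m jog '{"linear":[[0,-20,0],[0,-20,0],[0,-20,0],[5,-20,0],[5,-20,0],[5,-20,-10],[5,-20,-20],[5,-20,-20],[2,-12,-20],[0,-10,-20],[0,0,-20],[0,0,-20]],"turn":[1,1,1,1,1,1,1,1,1,1,1,1]}' 0.6 && python3 -m jog '{"linear":[[0,0,-10],[0,0,0],[0,0,0],[0,0,0],[0,0,0],[0,0,0],[0,0,0],[0,0,0],[0,0,0],[0,0,0],[0,0,0],[0,0,0]],"turn":[1,1,1,1,1,1,1,1,1,1,1,1]}' && python3 -m jog '{"linear":[[0,0,-30],[0,0,-40],[0,0,-20],[0,0,0]],"turn":[1,1,0.2,0]}'
python3 - <<'E'
from h import *
from scipy.spatial.transform import Rotation as R
q=sense();m=R.from_quat(q['tool_rot']).as_matrix();print(q['tcp_pos'],np.degrees(np.arctan2(m[1,0],m[0,0])),q['q'])
s=snap('scene');t=snap('top')
z=np.zeros((400,800,3),np.uint8)
z[:,:400]=cv2.resize(s[160:320,240:400],(400,400),interpolation=2);z[:,400:]=cv2.resize(t[210:350,220:360],(400,400),interpolation=2)
cv2.imwrite('pics/c4.png',np.clip(z*1.5,0,255).astype(np.uint8))
E
```

```text
t: 8.65
tcp_pos: [0.4388, 0.1368, 0.2755]
tool_rot: [0.913, 0.407, 0.0, 0.0]
force: [0.3, -0.6, 0.3]
finger_gap: 0.598
gripper_force: 0.0
t: 10.15
tcp_pos: [0.4388, 0.137, 0.2661]
tool_rot: [0.587, 0.809, 0.0, 0.0]
force: [-0.1, -0.1, -0.8]
finger_gap: 0.6
gripper_force: 0.0
t: 10.65
tcp_pos: [0.4377, 0.1369, 0.1748]
tool_rot: [0.509, 0.861, -0.001, -0.002]
force: [-0.5, 0.2, 0.6]
finger_gap: 0.599
gripper_force: 0.0
[0.43774722 0.13687482 0.17482879] 118.86320209410353 [ 5.86201109e-02  4.31390532e-01  1.91395258e+00 -3.19872122e-05
  7.99885925e-01 -4.45118011e-01]
```

View pics/c4.png

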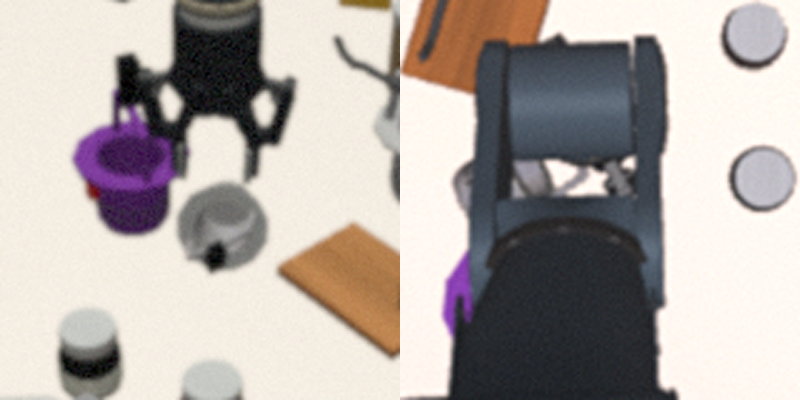

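The fingers straddle the axis, with tips at crop (180,170) and (250,170) and the steel grip at (215,255). I descend on it.

```bash
python3 -m jog '{"linear":[[0,0,-25],[0,0,-25],[0,0,-25],[0,0,-20],[0,0,-15],[0,0,0]],"turn":[0,0,0,0,0,0]}' 0.6 && python3 -m jog '{"linear":[[0,0,0],[0,0,0],[0,0,0],[0,0,0],[0,0,0],[0,0,0]],"turn":[0,0,0,0,0,0]}' 0 25
```

```text
t: 11.5
tcp_pos: [0.4392, 0.137, 0.0662]
tool_rot: [0.508, 0.861, 0.0, 0.0]
force: [0.2, -0.3, -0.1]
finger_gap: 0.601
gripper_force: 0.0
t: 12.25
tcp_pos: [0.4397, 0.1368, 0.0664]
tool_rot: [0.508, 0.861, 0.001, 0.001]
force: [2.0, -3.1, 6.1]
finger_gap: 0.235
gripper_force: 24.7
```

```bash
python3 -m jog '{"linear":[[0,0,5],[0,0,8],[0,0,10],[0,0,10],[0,0,10],[0,0,10],[0,0,10],[0,0,8],[0,0,5],[0,0,0],[0,0,0],[0,0,0]],"turn":[0,0,0,0,0,0,0,0,0,0,0,0]}' 0 25
python3 - <<'E'
from h import *
s=snap('scene');t=snap('top')
z=np.zeros((400,800,3),np.uint8)
z[:,:400]=cv2.resize(s[160:320,240:400],(400,400),interpolation=2);z[:,400:]=cv2.resize(t[210:350,220:360],(400,400),interpolation=2)
cv2.imwrite('pics/c5.png',np.clip(z*1.5,0,255).astype(np.uint8))
E
```

```text
t: 13.75
tcp_pos: [0.4383, 0.137, 0.1417]
tool_rot: [0.508, 0.861, -0.0, -0.0]
force: [-0.1, 0.3, -2.7]
finger_gap: 0.178
gripper_force: 26.2
```

View pics/c5.png

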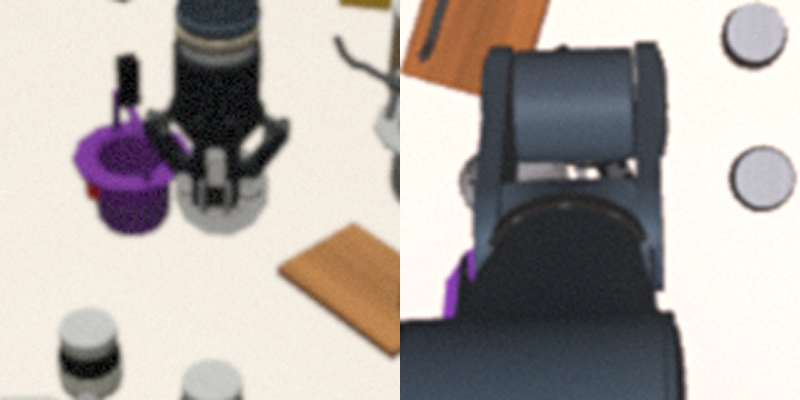

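The grip face is now flat in the pads (gap 0.178) and the basket has swung only partway, to about 40–45° elevation by the crop. I loosen to 20 N and shake gently so it swings down.

```bash
python3 -m jog '{"linear":[[0,0,0],[0,0,40],[0,0,40],[0,0,-30],[0,0,40],[0,0,-30],[0,0,40],[0,0,-40],[0,0,40],[0,0,-40],[0,0,40],[0,0,0]],"turn":[0,0,0,0,0,0,0,0,0,0,0,0]}' 0 20
python3 - <<'E'
from h import *
s=snap('scene');t=snap('top')
z=np.zeros((400,800,3),np.uint8)
z[:,:400]=cv2.resize(s[120:280,240:400],(400,400),interpolation=2);z[:,400:]=cv2.resize(t[210:350,220:360],(400,400),interpolation=2)
cv2.imwrite('pics/c6.png',np.clip(z*1.5,0,255).astype(np.uint8))
E
```

```text
t: 15.35
tcp_pos: [0.4402, 0.1372, 0.2428]
tool_rot: [0.508, 0.861, 0.001, 0.001]
force: [0.8, -0.4, -3.4]
finger_gap: 0.18
gripper_force: 26.8
```

View pics/c6.png

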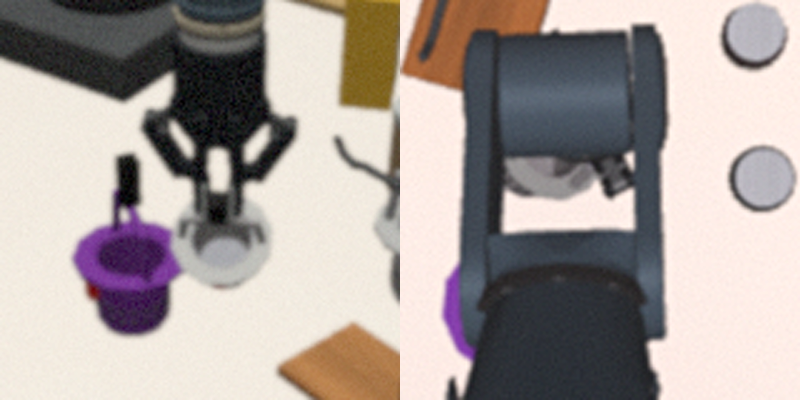

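The crop shows the grip at (218,208) and the flange ring centre at (223,242), so the basket is more upright. The red key is just visible at (222,285), facing the camera. From here I measure the tilt numerically.

```bash
cat > tilt.py <<'E'
from h import *
def model(el,tcp,L=.135,az=-61):
    e,a=np.radians([el,az]);d=np.array([np.cos(a),np.sin(a),0]);z=np.array([0,0,1.])
    ax=np.cos(e)*d+np.sin(e)*z; kx=np.sin(e)*d-np.cos(e)*z
    o=tcp-L*ax
    return o,o+.062*ax,o+.045*ax+.0375*kx
def red(im):
    h=cv2.cvtColor(im,cv2.COLOR_BGR2HSV);m=cv2.inRange(h,(0,110,30),(8,255,255))|cv2.inRange(h,(172,110,30),(180,255,255))
    N,l,st,ce=cv2.connectedComponentsWithStats(m);return [(ce[i].round(1).tolist(),st[i,4]) for i in range(1,N) if st[i,4]>3]
E
python3 - <<'E'
from tilt import *
tcp=np.array(sense()['tcp_pos'])
for el in range(40,95,10):
    o,f,k=model(el,tcp);print(el,o[2].round(3),proj('scene',[f,k]).round(1).tolist(),proj('top',[f]).round(1).tolist())
s=snap('scene');print(red(s),'flange seen 329.2 216.8')
m=(s.min(2)>90)&(np.ptp(s.astype(int),axis=2)<25)
E
python3 -m jog '{"linear":[[0,0,0],[0,0,-50],[0,0,50],[0,0,-50],[0,0,50],[0,0,-50],[0,0,50],[0,0,-50],[0,0,50],[0,0,0],[0,0,0]],"turn":[0,0,0,0,0,0,0,0,0,0,0]}' 0 20
python3 - <<'E'
from tilt import *
tcp=np.array(sense()['tcp_pos']);s=snap('scene','s7.png');print(tcp,red(s))
E
```

```text
40 0.155 [[328.8, 203.2], [328.1, 220.2]] [[263.6, 265.7]]
50 0.139 [[328.4, 208.7], [327.4, 226.5]] [[267.5, 264.0]]
60 0.125 [[327.9, 214.0], [326.7, 232.1]] [[271.8, 262.0]]
70 0.115 [[327.4, 218.9], [326.0, 237.0]] [[276.4, 259.8]]
80 0.109 [[326.8, 223.3], [325.3, 240.8]] [[281.3, 257.4]]
90 0.107 [[326.3, 227.0], [324.6, 243.5]] [[286.2, 254.8]]
[([276.4, 235.9], np.int32(16))] flange seen 329.2 216.8
t: 16.88
tcp_pos: [0.4381, 0.137, 0.2422]
tool_rot: [0.508, 0.861, 0.0, 0.0]
force: [-0.5, -0.1, -2.7]
finger_gap: 0.181
gripper_force: 26.7
[0.4381441  0.13699018 0.24215852] [([412.2, 233.0], np.int32(5)), ([276.6, 236.1], np.int32(16)), ([325.3, 239.6], np.int32(7))]
```

```bash
python3 -m jog '{"linear":[[24,-44,0],[-24,44,0],[24,-44,0],[-24,44,0],[24,-44,0],[-24,44,0],[24,-44,0],[-24,44,0],[0,0,-25],[0,0,-25],[0,0,0],[0,0,0]],"turn":[0,0,0,0,0,0,0,0,0,0,0,0]}' 0 20
python3 - <<'E'
from tilt import *
tcp=np.array(sense()['tcp_pos']);s=snap('scene','s8.png');t=snap('top');print(tcp,red(s))
for el in (65,70,75,80,85,90):
    o,f,k=model(el,tcp);print(el,(o[2]-.026*np.cos(np.radians(el))).round(3),proj('scene',[f,k]).round(1).tolist())
c=proj('scene',[tcp])[0].astype(int);x,y=c[0]-50,c[1]-40
a=cv2.resize(s[y:y+100,x:x+100],(500,500),interpolation=2);cv2.imwrite('pics/c8.png',np.clip(a*1.5,0,255).astype(np.uint8));print(x,y)
E
```

```text
t: 18.42
tcp_pos: [0.4388, 0.137, 0.1928]
tool_rot: [0.508, 0.861, 0.0, 0.001]
force: [-0.1, -0.2, -2.8]
finger_gap: 0.183
gripper_force: 24.9
[0.43880776 0.13701853 0.19278999] [([412.2, 231.0], np.int32(8)), ([276.7, 236.1], np.int32(17)), ([324.0, 266.3], np.int32(34))]
65 0.059 [[327.5, 233.8], [326.3, 251.6]]
70 0.057 [[327.3, 236.2], [325.9, 253.9]]
75 0.056 [[327.0, 238.5], [325.6, 256.0]]
80 0.055 [[326.8, 240.6], [325.2, 257.9]]
85 0.056 [[326.5, 242.6], [324.9, 259.4]]
90 0.058 [[326.2, 244.4], [324.5, 260.7]]
276 178
```

```bash
python3 -m jog '{"linear":[[0,0,-15],[0,0,-15],[0,0,-10],[0,0,-5],[0,0,0],[0,0,0]],"turn":[0,0,0,0,0,0]}' 0 20; python3 -m jog '{"linear":[[0,0,-3],[0,0,-3],[0,0,0]],"turn":[0,0,0]}' ; python3 -m jog '{"linear":[[0,0,-3],[0,0,0]],"turn":[0,0]}';python3 - <<'E'
from tilt import *
s=snap('scene','s9.png');print(red(s))
E
```

```text
t: 19.27
tcp_pos: [0.4389, 0.137, 0.1474]
tool_rot: [0.508, 0.861, 0.0, 0.0]
force: [0.2, 0.4, -3.3]
finger_gap: 0.183
gripper_force: 24.9
t: 19.65
tcp_pos: [0.4389, 0.1369, 0.1414]
tool_rot: [0.508, 0.861, 0.0, 0.0]
force: [-0.5, -0.6, 2.3]
finger_gap: 0.183
gripper_force: 25.6
t: 19.9
tcp_pos: [0.44, 0.1365, 0.1406]
tool_rot: [0.508, 0.861, 0.001, 0.002]
force: [-2.8, -2.7, 22.3]
finger_gap: 0.179
gripper_force: 28.8
[([412.0, 232.5], np.int32(4)), ([276.6, 236.3], np.int32(16)), ([323.8, 283.7], np.int32(29))]
```

```bash
python3 -m jog '{"linear":[[0,0,0],[0,0,0],[0,0,0],[0,0,-2],[0,0,0]],"turn":[0,0,0,0,0]}' 0.4
python3 - <<'E'
from tilt import *
s=snap('scene','s10.png');t=snap('top','t10.png');print(red(s))
tcp=np.array([.4395,.1367,.138]);
o,f,k=model(90,tcp,.138);print(proj('scene',[f,k,o+.138*np.array([0,0,1])]).round(1))
for az in(-75,-61,-47):
  a=np.radians(az);d=np.array([np.cos(a),np.sin(a),0]);print(az,proj('scene',[o+d*.036+[0,0,.03],o+d*.038+[0,0,.04]]).round(1).tolist())
x,y=276,220
cv2.imwrite('pics/c10.png',np.clip(cv2.resize(s[y-40:y+80,x-10:x+110],(600,600),interpolation=2)*1.5,0,255).astype(np.uint8))
E
```

```text
t: 20.58
tcp_pos: [0.4384, 0.137, 0.1356]
tool_rot: [0.508, 0.861, -0.0, -0.0]
force: [1.1, -0.5, -0.5]
finger_gap: 0.399
gripper_force: 0.0
[([412.4, 231.1], np.int32(7)), ([276.6, 236.2], np.int32(17)), ([323.4, 283.8], np.int32(27))]
[[326.1 263.8]
 [324.5 279.9]
 [326.5 238.3]]
-75 [[320.9, 283.7], [320.6, 281.1]]
-61 [[324.5, 284.2], [324.5, 281.7]]
-47 [[328.3, 284.2], [328.5, 281.6]]
```

View pics/c10.png

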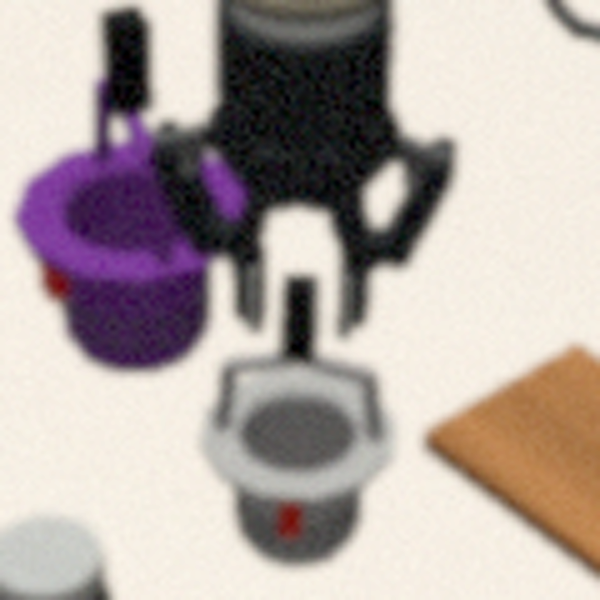

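The basket stands upright with its red key at crop (290,520), facing about -62°, and the fingers straddle the grip. I regrip firmly and lift.

```bash
python3 -m jog '{"linear":[[0,0,0],[0,0,0],[0,0,0],[0,0,0],[0,0,10],[0,0,20],[0,0,30],[0,0,30],[0,0,30],[0,0,20],[0,0,10],[0,0,0]],"turn":[0,0,0,0,0,0,0,0,0,0,0,0]}' 0 70 && python3 -m jog '{"linear":[[2,-10,0],[4,-20,0],[4,-25,0],[5,-30,0],[5,-30,0],[5,-30,0],[5,-30,0],[5,-30,0],[5,-30,0],[5,-30,0],[5,-25,0],[5,-20,0]],"turn":[-1,-1,-1,-1,-1,-1,-1,-1,-1,-1,-1,-1]}' && python3 -m jog '{"linear":[[4,-15,0],[1,-10,0],[0,-6,0],[0,0,0],[0,0,0],[0,0,0],[0,0,0],[0,0,0],[0,0,0],[0,0,0],[0,0,0],[0,0,0]],"turn":[-1,-1,-1,-1,-1,-1,-1,-1,-1,-0.8,0,0]}'
python3 - <<'E'
from tilt import *
from scipy.spatial.transform import Rotation as R
q=sense();m=R.from_quat(q['tool_rot']).as_matrix();print(q['tcp_pos'],np.degrees(np.arctan2(m[1,0],m[0,0])))
s=snap('scene','s11.png');t=snap('top','t11.png')
# silver flange in top, fit circle at z
tcp=np.array(q['tcp_pos']);o=tcp-[0,0,.138]
print('expected grip/flange/bottom',proj('scene',[o+[0,0,.06],o]).round(1).tolist(),proj('top',[o+[0,0,.062]]).round(1).tolist(),red(s))
E
```

```text
t: 22.18
tcp_pos: [0.4383, 0.137, 0.2862]
tool_rot: [0.508, 0.861, 0.0, 0.0]
force: [0.4, 1.1, -2.8]
finger_gap: 0.169
gripper_force: 68.5
t: 23.68
tcp_pos: [0.4929, -0.1737, 0.2844]
tool_rot: [0.872, 0.49, -0.001, -0.002]
force: [0.2, -0.2, -3.0]
finger_gap: 0.174
gripper_force: 68.5
t: 25.18
tcp_pos: [0.4982, -0.2038, 0.2851]
tool_rot: [0.996, 0.087, -0.001, -0.001]
force: [0.2, -0.0, -2.9]
finger_gap: 0.172
gripper_force: 68.5
[ 0.49822344 -0.20376254  0.28514778] 9.940762324160698
expected grip/flange/bottom [[242.5, 319.0], [245.7, 342.0]] [[437.9, 231.2]] [([412.3, 231.1], np.int32(7)), ([276.6, 235.9], np.int32(18))]
```

```bash
python3 -m jog '{"linear":[[0,0,-10],[0,0,-10],[0,0,-5],[0,0,-3],[0,0,-2],[0,0,0]],"turn":[0,0,0,0,0,0]}'; python3 -m jog '{"linear":[[0,0,-2],[0,0,-2],[0,0,0]],"turn":[0,0,0]}'; python3 -m jog '{"linear":[[0,0,-2],[0,0,-2],[0,0,0]],"turn":[0,0,0]}'
```

```text
t: 26.02
tcp_pos: [0.4987, -0.2041, 0.2562]
tool_rot: [0.996, 0.086, 0.0, 0.0]
force: [-0.1, 0.7, -2.6]
finger_gap: 0.169
gripper_force: 68.5
t: 26.4
tcp_pos: [0.4993, -0.2042, 0.2528]
tool_rot: [0.996, 0.086, 0.001, 0.0]
force: [1.5, 1.6, 2.8]
finger_gap: 0.174
gripper_force: 69.2
t: 26.78
tcp_pos: [0.5005, -0.2043, 0.2521]
tool_rot: [0.996, 0.086, 0.003, 0.001]
force: [0.1, 4.7, 20.4]
finger_gap: 0.174
gripper_force: 71.7
```

```bash
python3 -m jog '{"linear":[[0,0,4],[1,2.5,0],[0,0,0],[0,0,-2],[0,0,0]],"turn":[0,0,0,0,0]}'; python3 -m jog '{"linear":[[0,0,-2],[0,0,-1],[0,0,0]],"turn":[0,0,0]}'
python3 - <<'E'
from tilt import *
s=snap('scene','s12.png');t=snap('top','t12.png')
# black grip & grey flange extents in scene near pot
x0,y0=190,240
c=s[y0:y0+140,x0:x0+110].astype(int);m=(c.min(2)>70)&(np.ptp(c,axis=2)<40)
for r in range(0,140,4): 
  xs=np.where(m[r])[0]
  print(r+y0,''.join('#' if v else '.' for v in m[r][::2]))
E
```

```text
t: 27.4
tcp_pos: [0.5006, -0.2027, 0.252]
tool_rot: [0.996, 0.086, 0.001, 0.002]
force: [-0.2, -0.8, 12.8]
finger_gap: 0.169
gripper_force: 70.7
t: 27.78
tcp_pos: [0.5015, -0.2027, 0.2515]
tool_rot: [0.996, 0.086, 0.002, 0.002]
force: [-1.2, 2.3, 25.9]
finger_gap: 0.171
gripper_force: 72.5
240 ##########........................###########..........
244 .....#####.........................##########..........
248 .....######..........................#########.........
252 ...########..........................############......
256 .###########........................###################
260 #############.......................###################
264 ##############.....................####################
268 ##############..................#..####################
272 ##############....................#####################
276 ###############...................#####################
280 ################................#######################
284 ###############.................#######################
288 ##########..##.................########################
292 ###########..............
[... 590 characters left out ...]
###..............#######################
336 ###################...........#########################
340 ###################.################...################
344 ##################################......###############
348 ################...###########...........##############
352 ################.........................##############
356 ################........................###############
360 #################......................################
364 ###################.................#############...###
368 #####################............###############....###
372 #######.#######################################.....###
376 ########.####################################.......###
```

Run:
```python
from tilt import *
def fit(P):
    A=np.c_[2*P[:,:2],np.ones(len(P))];x=np.linalg.lstsq(A,(P[:,:2]**2).sum(1),rcond=None)[0];return x[:2],np.sqrt(x[2]+x[0]**2+x[1]**2)
def ring(n,im,box):
    h=cv2.cvtColor(im,cv2.COLOR_BGR2HSV);m=cv2.inRange(h,(45,90,40),(85,255,255));x0,y0,x1,y1=box;k=np.zeros_like(m);k[y0:y1,x0:x1]=m[y0:y1,x0:x1]
    cn=max(cv2.findContours(k,cv2.RETR_EXTERNAL,cv2.CHAIN_APPROX_NONE)[0],key=len)[:,0]
    Q=onz(n,cn,.12)[:,:2];ok=np.ones(len(Q),bool)
    for _ in range(8):
        c,r=fit(Q[ok]);d=np.hypot(*(Q-c).T);ok=np.abs(d-r)<.0025
    print(n,c.round(4),r.round(4),ok.sum(),len(Q))
    d=Q-c;return c
s0=cv2.imread('pics/s0.png');t0=cv2.imread('pics/t0.png')
cs=ring('scene',s0,(200,310,300,400));ct=ring('top',t0,(380,190,480,290))
# notch direction from each: green absent sector near r 38-43 mm, sampled on the cover plane
for n,im,c in(('scene',s0,cs),('top',t0,ct)):
    h=cv2.cvtColor(im,cv2.COLOR_BGR2HSV);m=cv2.inRange(h,(45,80,40),(85,255,255))
    a=np.radians(np.arange(120,240,2));P=np.c_[c[0]+.038*np.cos(a),c[1]+.038*np.sin(a),np.full(len(a),.12)]
    uv=proj(n,P);v=cv2.remap(m,uv[:,0].astype(np.float32),uv[:,1].astype(np.float32),1)[:,0]
    g=np.degrees(a[v<128]);print(n,'gap deg',g.min() if len(g) else None,g.max() if len(g) else None,len(g))
# cover rim circle via table silhouettes: white disc
```

```text
scene [ 0.4541 -0.21  ] 0.008 12 210
top [ 0.4608 -0.2094] 0.0096 12 181
scene gap deg 119.99999999999999 238.0 60
top gap deg 119.99999999999999 238.0 60
```

```bash
cat > ring.py <<'E'
from tilt import *
from scipy.optimize import least_squares
def ring(n,im,box):
    h=cv2.cvtColor(im,cv2.COLOR_BGR2HSV);m=cv2.inRange(h,(45,90,40),(85,255,255));x0,y0,x1,y1=box;k=np.zeros_like(m);k[y0:y1,x0:x1]=m[y0:y1,x0:x1]
    cn=cv2.convexHull(max(cv2.findContours(k,cv2.RETR_EXTERNAL,cv2.CHAIN_APPROX_NONE)[0],key=len))[:,0]
    Q=onz(n,cn,.12)[:,:2]
    a=np.degrees(np.arctan2(Q[:,1]+.204,Q[:,0]-.498));Q=Q[np.abs(a)<140]
    r=least_squares(lambda p:np.hypot(Q[:,0]-p[0],Q[:,1]-p[1])-p[2],[.498,-.204,.045],loss='soft_l1',f_scale=.001)
    print(n,r.x.round(4),len(Q));return r.x[:2]
if __name__=='__main__':
  s0=cv2.imread('pics/s0.png');t0=cv2.imread('pics/t0.png')
  for n,im,b in(('scene',s0,(200,310,300,400)),('top',t0,(380,190,480,290))):
    c=ring(n,im,b);h=cv2.cvtColor(im,cv2.COLOR_BGR2HSV);m=cv2.inRange(h,(45,80,40),(85,255,255))
    for r in(.036,.039,.042):
        a=np.radians(np.arange(130,250,2));uv=proj(n,np.c_[c[0]+r*np.cos(a),c[1]+r*np.sin(a),np.full(len(a),.12)])
        v=cv2.remap(m,uv[:,0].astype(np.float32),uv[:,1].astype(np.float32),1)[:,0];print(r,''.join('#' if x>127 else '.' for x in v))
E
python3 ring.py
```

```text
scene [ 0.494  -0.2027  0.0448] 20
0.036 ############################......##########################
0.039 ###########################........#########################
0.042 ##########################.........#########################
top [ 0.4988 -0.204   0.0452] 17
0.036 ########################...........#########################
0.039 ########################...........#########################
0.042 ########################..........##########################
```

Run:
```python
from tilt import *
s=cv2.imread('pics/s10.png');x0,y0=295,225
c=s[y0:y0+75,x0:x0+60]
b=s[300:330,330:350].reshape(-1,3).mean(0);print('table',b)
d=np.abs(cv2.GaussianBlur(c,(3,3),0).astype(float)-b).sum(2);m=(d>60).astype(np.uint8)
for r in range(12,75,3):print(r+y0,''.join('#' if v else '.' for v in m[r]))
# model silhouette for offset e along d
a=np.radians(-61);dv=np.array([np.cos(a),np.sin(a),0]);th=np.linspace(0,2*np.pi,73)
for e in(-.008,-.004,0,.004,.008):
    o=np.array([.4384,.137,0])+e*dv
    C=lambda r,z:proj('scene',np.c_[o[0]+r*np.cos(th),o[1]+r*np.sin(th),np.full(73,z)])
    f=C(.045,.061);g=np.vstack([C(.026,0),C(.03,.008)]);k=proj('scene',[o+[0,0,.151],o+[0,0,.111]])
    print(e,'flange x',f[:,0].min().round(1),f[:,0].max().round(1),'y',f[:,1].min().round(1),f[:,1].max().round(1),'cup low',g[:,1].max().round(1),'grip',k.round(1).tolist())
```

```text
table [132.545      138.35       142.24833333]
237 #############.....######...########....######...###########.
240 #############.....######...########....######...############
243 #############.....######...########...#######....###########
246 ############...##..........########....##.....##############
249 ##########................#########........#################
252 #######..........#####################..........############
255 .........###...####...............############...###########
258 ############...####.....#############.....#####...##########
261 ##########....#################################....########.
264 ##########...###################################....##......
267 #########........###############################........####
270 ####.####..........########################.........#....###
273 ###########...........#################............#####....
276 ############......###....................##......###########
279 ######..#######...#########################...##############
282 ###############...#########################...##############
285 ###############....########################...##############
288 ################....#####################...################
291 ####################....##############....##################
294 #######################...............######################
297 ############################################################
-0.008 flange x 307.1 345.2 y 249.6 274.5 cup low 288.1 grip [[326.5, 231.3], [326.4, 245.2]]
-0.004 flange x 306.9 345.1 y 250.7 275.6 cup low 289.2 grip [[326.4, 232.4], [326.2, 246.3]]
0 flange x 306.7 345.0 y 251.7 276.8 cup low 290.4 grip [[326.2, 233.5], [326.0, 247.4]]
0.004 flange x 306.4 344.9 y 252.7 278.0 cup low 291.5 grip [[326.0, 234.6], [325.9, 248.5]]
0.008 flange x 306.2 344.7 y 253.8 279.2 cup low 292.7 grip [[325.9, 235.7], [325.7, 249.6]]
```

Run:
```python
from h import *
for _ in range(1):
    q=sense();print(q['t'],np.round(q['force'],2),np.round(q['ft_torque'],3),np.round(q['tcp_pos'],4))
s=cv2.imread('pics/s12.png');x0,y0=205,285
c=cv2.GaussianBlur(s[y0:y0+80,x0:x0+90],(3,3),0).max(2)
for r in range(0,80,3):print(r+y0,''.join('%x'%(int(v)//16) for v in c[r]))
```

```text
27.875 [-0.51  1.83 25.83] [-0.076  1.138 -0.077] [ 0.5014 -0.2027  0.2515]
285 aaa98655665544332222211111111111111100111110013579aaaaaaaaaaa9998888888888888999aaaaaaaaaa
288 aa97432344444432222333221000111111111111111234689aaaaaaaaaa99888888888888888888999aaaaaaaa
291 aa9753223333322221111111111111111100111011345679aaaaaaaaaa9988888888888888888888889aaaaaaa
294 aaaa997643221111110000001111111111000000001124689aaaaaaaa99888888888888888888877678aaaaaaa
297 aaaaaaaa99765321110101000111111100011111111123579aaaaaaaa987666778888888877765544579aaaaaa
300 aaaaaaaaaaaa9986533221111000111110112222100113589aaaaaaaa9643344455555555444433222479aaaaa
303 aaaaaaaaaaaaaaaaaa9998776431101111123332100113579aaaaaaaa8631112223333333322111001468aaaaa
306 aaaaaaaaaaaaaaaaaaaaaaaaa86311111112333344322479aaaaaaaaa97421100000111110001001135789aaaa
309 aaaaaaaaaaaaaaaaaaaaaaaaa97521101112334467644579aaaaaaaaa98643321110000000111233455689aaaa
312 aaaaaaaaaaaaaaaaaaaaaaaa998754322112234456654457899aaaaaaa976555544444444444555555679aaaaa
315 aaaaaaaaaaaaaaaaa999988888777665556555667776545678888899aaa97655555555
[... 840 characters left out ...]
45666666778888888888888888888876778
345 88888888888888877767777777788888888888888888777655433222345666667788888888888888888887789a
348 88888888888888877766554556667776666666666655443333222222234566666778888888888888888887789a
351 88888888888887776666654333333444444444433333333223222222224566666778888888888888888887779a
354 888888888888888877666654333333333333333333333333222221122456666677888888888888888888876789
357 888888888888888877766666543333333333333333333333222112235666667778888888888888888888876689
360 888888888888888887776676666544333333333333333221122345666666777788888888888888888887654589
363 888888888888888888877776666666554444333333333444556666667777788888888888888888888765333578
```

The moment shows the contact about 41 mm to the tool's -x. The basket therefore sits about 6 mm off in the grip along its key side, so I shift +x and feel again.

```bash
python3 -m jog '{"linear":[[0,0,5],[5,0,0],[0,0,0],[0,0,-2],[0,0,-2],[0,0,0]],"turn":[0,0,0,0,0,0]}'; python3 -c "
from h import *
q=sense();print(np.round(q['force'],2),np.round(q['ft_torque'],3))"; python3 -m jog '{"linear":[[0,0,-2],[0,0,-1],[0,0,0]],"turn":[0,0,0]}'; python3 -c "
from h import *
q=sense();print(np.round(q['force'],2),np.round(q['ft_torque'],3))"
```

```text
t: 28.62
tcp_pos: [0.5043, -0.2012, 0.2473]
tool_rot: [0.996, 0.086, -0.0, -0.001]
force: [-0.8, -0.7, -1.8]
finger_gap: 0.17
gripper_force: 68.5
[-0.76 -0.66 -1.78] [-0.016 -0.022 -0.025]
t: 29.0
tcp_pos: [0.5045, -0.2015, 0.245]
tool_rot: [0.996, 0.086, -0.0, -0.0]
force: [0.4, 0.4, -3.2]
finger_gap: 0.172
gripper_force: 68.5
[ 0.4   0.4  -3.25] [ 0.042  0.013 -0.006]
```

It is in the opening. I keep lowering and feeling.

```bash
python3 -m jog '{"linear":[[0,0,-3],[0,0,-3],[0,0,-3],[0,0,0]],"turn":[0,0,0,0]}'; python3 -m jog '{"linear":[[0,0,-3],[0,0,-3],[0,0,-2],[0,0,0]],"turn":[0,0,0,0]}';python3 -c "
from h import *
q=sense();print(np.round(q['force'],2),np.round(q['ft_torque'],3))"; python3 -m jog '{"linear":[[0,0,-2],[0,0,-2],[0,0,0]],"turn":[0,0,0]}'; python3 -c "
from h import *
q=sense();print(np.round(q['force'],2),np.round(q['ft_torque'],3))"
```

```text
t: 29.5
tcp_pos: [0.5044, -0.2014, 0.2356]
tool_rot: [0.996, 0.086, -0.0, -0.0]
force: [-0.9, 0.4, -2.9]
finger_gap: 0.174
gripper_force: 68.5
t: 30.0
tcp_pos: [0.5045, -0.2014, 0.2278]
tool_rot: [0.996, 0.086, -0.0, -0.0]
force: [0.6, -0.2, -2.7]
finger_gap: 0.176
gripper_force: 68.5
[ 0.63 -0.25 -2.73] [0.031 0.051 0.052]
t: 30.38
tcp_pos: [0.5044, -0.2014, 0.2238]
tool_rot: [0.996, 0.086, -0.0, -0.0]
force: [-0.1, -0.1, -3.2]
finger_gap: 0.173
gripper_force: 68.5
[-0.07 -0.07 -3.2 ] [ 0.028  0.017 -0.042]
```

```bash
python3 -m jog '{"linear":[[0,0,-2],[0,0,-2],[0,0,0]],"turn":[0,0,0]}'; python3 -m jog '{"linear":[[0,0,-3],[0,0,-3],[0,0,-3],[0,0,0]],"turn":[0,0,0,0]}'; python3 -m jog '{"linear":[[0,0,-3],[0,0,-3],[0,0,-2],[0,0,0]],"turn":[0,0,0,0]}'
```

```text
t: 30.75
tcp_pos: [0.5044, -0.2014, 0.2198]
tool_rot: [0.996, 0.086, -0.0, -0.0]
force: [1.2, 0.4, -1.4]
finger_gap: 0.173
gripper_force: 68.5
t: 31.25
tcp_pos: [0.5044, -0.2014, 0.2106]
tool_rot: [0.996, 0.086, -0.0, -0.0]
force: [-0.0, 0.6, -2.7]
finger_gap: 0.17
gripper_force: 68.5
t: 31.75
tcp_pos: [0.5045, -0.2014, 0.2028]
tool_rot: [0.996, 0.086, -0.0, -0.0]
force: [0.2, -0.1, -3.0]
finger_gap: 0.173
gripper_force: 68.5
```

The key is in the notch and the basket runs free. Now the last few millimetres.

```bash
python3 -m jog '{"linear":[[0,0,-2],[0,0,-1],[0,0,0]],"turn":[0,0,0]}'; python3 -m jog '{"linear":[[0,0,-2],[0,0,-1],[0,0,0]],"turn":[0,0,0]}'
```

```text
t: 32.12
tcp_pos: [0.5045, -0.2015, 0.1999]
tool_rot: [0.996, 0.086, -0.0, -0.0]
force: [0.1, -1.1, -3.1]
finger_gap: 0.171
gripper_force: 68.5
t: 32.5
tcp_pos: [0.5046, -0.2015, 0.197]
tool_rot: [0.996, 0.086, -0.0, -0.0]
force: [0.1, 0.7, -1.7]
finger_gap: 0.173
gripper_force: 68.6
```

```bash
python3 -m jog '{"linear":[[0,0,-1],[0,0,-1],[0,0,0]],"turn":[0,0,0]}'; python3 -c "
from h import *
q=sense();print(np.round(q['force'],2),np.round(q['ft_torque'],3))"; python3 -m jog '{"linear":[[0,0,0],[0,0,0],[0,0,0],[0,0,0]],"turn":[0,0,0,0]}' 0.4; python3 -m jog '{"linear":[[0,0,10],[0,0,25],[0,0,40],[0,0,50],[0,0,40],[0,0,0]],"turn":[0,0,0,0,0,0]}' 0.6
python3 - <<'E'
from tilt import *
s=snap('scene','s13.png');o=np.array([.498,-.204,.06])
m=s[300:380,190:310].max(2)
th=np.linspace(0,2*np.pi,9)
print('exp grip top/bottom',proj('scene',[o+[0,0,.151],o+[0,0,.111]]).round(1).tolist())
c=cv2.GaussianBlur(s,(3,3),0)[270:385:3,190:305:1].max(2)
for i,r in enumerate(c):print(270+3*i,''.join('%x'%(int(v)//16) for v in r))
print(red(s))
h=cv2.cvtColor(s,cv2.COLOR_BGR2HSV);g=cv2.inRange(h,(45,90,40),(85,255,255))[300:400,190:310];print('green px',(g>0).sum())
E
```

```text
t: 32.88
tcp_pos: [0.5048, -0.2015, 0.1966]
tool_rot: [0.996, 0.086, 0.0, 0.0]
force: [-2.2, 2.2, 8.6]
finger_gap: 0.174
gripper_force: 70.0
[-2.23  2.15  8.64] [ 0.395  0.472 -0.05 ]
t: 33.38
tcp_pos: [0.5046, -0.2015, 0.1949]
tool_rot: [0.996, 0.086, -0.0, -0.0]
force: [-0.5, 0.5, 1.0]
finger_gap: 0.399
gripper_force: 0.0
t: 34.12
tcp_pos: [0.5062, -0.2025, 0.3646]
tool_rot: [0.996, 0.086, 0.004, 0.003]
force: [-0.8, 0.4, -0.8]
finger_gap: 0.599
gripper_force: 0.0
exp grip top/bottom [[242.1, 317.4], [244.3, 333.1]]
270 aaaaaaaaaaaaaaaaaaaaaaaaaaaaaaaaaaa999887889aaaaaaaaaaaaaaaaaaaaaaaaaaaaaaaaaaaaaaaaaaaaaaaaaaaaaaaaaaaaaaaaaaaaaaa
273 aaaaaaaaaaaaaaaaaaaaaaaaaaaaaaaaaaaaaaaaaaaaaaaaaaaaaaaaaaaaaaaaaaaaaaaaaaaaaaaaaaaaaaaaaaaaaaaaaaaaaaaaaaaaaaaaaaa
276 aaaaaaaaaaaaaaaaaaaaaaaaaaaaaaaaaaaaaaaaaaaaaaaaaaaaaaaaaaaaaaaaaaaaaaaaaaaaaaaaaaaaaaaaaaaaaaaaaaaaaaaaaaaaaaaaaaa
279 aaaaaaaaaaaaaaaaaaaaaaaaaaaaaaaaaaaaaaaaaaaaaaaaaaaaaaaaaaaaaaaaaaaaaaaaaaaaaaaaaaaaaaaaaaaaaaaaaaaaaaaaaaaaaaaaaaa
282 aaaaaaaaaaaaaaaaaaaaaaaaaaaaaaaaaaaaaaaaaaaaaaaaaaaaaaaaaaaaaaaaaaaaaaaaaaaaaaaaaaa999999aaa
[... 3478 characters left out ...]
887643221112479aaaaaaaaaa
372 aaaaaaaaaaa9864457888888888888888888888888888888888888888888888888888888888888888888888888764322111112468aaaaaaaaaa
375 aaaaaaaa99887653346788888888888888888888888888888888888888888888888888888888888888888887754322111111113689aaaaaaaaa
378 aaaaa98876677764223456788888888888888888888888888888888888888888888888888888888887776544322111111111113579aaaaaaaaa
381 aa99876667899986421123345567778888888888888888888888888888888888888888888888776554433221111111111111112579aaaaaaaaa
384 9877666799aaaa98532111122223344566778888888888888888888888888888888888776554433222211111111111111111112479aaaaaaaaa
[([412.2, 230.9], np.int32(8)), ([276.6, 236.1], np.int32(14))]
green px 0
```

The grip sits at scene (241, 314–334), matching a seated basket. The green edge is fully covered by the rim, and the gripper is clear.

```bash
python3 -c "
from station import *
print(sign_off())"
```

```text
the job is handed in; nothing more can be done
None
```

The basket is seated in the pot's cover with its key in the notch and released, and I never drove at the jars; on the way it fell off the hook once (my lift was too high) and I had to stand it up and regrip it; handed in at about 34 s, and no verdict was returned.

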